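Fit the forming mandrel under the keeper fork of a hook bending jig

TASK

Make the hook bending jig ready: take the steel mandrel out of its wooden stand, start the tip of its tapered shank into the jig's bore at a lean so that its collar passes below the steel fork, then straighten it upright into the fork's slot and lower it, without dropping it, until its collar sits flat on the jig. Let go of it and slide the keeper with the red tab round its curved rod all the way to its stop in front of the slot. Leave the hook tin, slate and dividers where they are.

Things in the scene. Friction and masses are not known exactly. Their poses are not given: they have to be found in the camera images.
- mandrel_handle (a point): centre of the dark round handle (20 mm diameter, 42 mm long, two thin copper bands) at the top of the loose steel mandrel, a round part 212 mm long, about 0.3 kg, standing upright in its stand. On the axis, 191 mm above the tip, 101 mm above the collar's underside, 21 mm below the top; z along the axis from tip to handle. Below the handle a stem of 14 mm diameter, 74 mm long
- mandrel_collar (a point): centre of the underside of the mandrel's collar (32 mm diameter, 6 mm thick), on its axis, 90 mm above the tip; z along the axis from tip to handle
- mandrel_tip (a point): lower end of the mandrel's shank, on its axis; the round shank is 90 mm long and tapers from 8 mm diameter here to 22 mm under the collar; z along the axis from tip to handle
- stand_top (a point): centre of the hole's mouth in the top of the stand, a fixed wooden block 80 x 80 x 94 mm with a vertical hole of 28 mm diameter; the mandrel's collar rests on this top at the start, its shank down the hole
- jig_mouth (a point): centre of the bore's mouth in the top of the fixed bending jig (base 210 x 210 x 10 mm, pale wooden block 78 x 78 mm, top 106 mm above the bench); z up, x towards the closed back of the fork, whose slot opens to -x, roughly towards the robot. Vertical bore, 28 mm diameter, 96 mm deep: deeper than the shank, so the collar can sit on the top
- jig_fork (a point): point on the bore's axis level with the top of the steel fork, 66 mm above the mouth; axes as jig_mouth. A flat plate 6 mm thick with a slot 20 mm wide along x: tines at |y| = 10 to 22 mm from x = -6 to 37 mm, slot's closed end at x = 10 mm, carried by an upright at x = 31 to 37 mm. The stem fits the slot, the collar does not: with the tip 40 mm deep at a 20 degree lean to -x it is below
- keeper (a joint): angle, rad, of the keeper on a level 10 mm guide rod bent to an arc of 85 mm radius about the bore's axis, 30 mm above the jig's top, from the front (-x) round to the left (+y) on two posts. 0: at its stop in front of the slot (closed); grows to 1.5 towards the +y side (clockwise from above). Stays where left, takes about 1 N to slide
- keeper_tab (a point): grip point on the keeper's red upright tab, 90 mm above the jig's top, 20 mm below the tab's top, 85 mm from the bore's axis. Tab 14 mm thick along the rod (y), 26 mm across it (x); x points to the bore's axis, z up. Below it a bored brass block 26 x 30 x 28 mm; a brass tongue 12 mm wide, 68 to 76 mm above the jig's top, reaches in to 18 mm from the bore's axis
- hook_tin: bystander: round open copper tin of bent hooks, 90 mm diameter, 60 mm high; origin at its underside's centre
- slate: bystander: rough green slate fragment about 140 x 80 x 12 mm lying flat; origin at its underside's centre
- dividers: bystander: steel dividers pair lying flat, about 190 x 60 x 14 mm; origin on the underside, x towards the hinge
Mind the look-alikes: they are no part of the job. What is shaped like the part that bears mandrel_handle but purple, turquoise or yellow is not meant.

How it is judged:
On the way, in this order (a step that is already met when the one before it is completed fails the run):
1. the mandrel is lifted clear of its stand (height (world z) of mandrel_tip above 0.1 m), for 0.1 s.
2. the tip is in the jig's bore, 15 mm deep or more, while the mandrel leans by 0.15 rad or more (z of mandrel_tip in the frame of jig_mouth below -0.015 m and horizontal distance between mandrel_tip and jig_mouth below 0.016 m and angle between mandrel_tip's own z axis and vertical above 0.15 rad), for 0.05 s.
3. the mandrel stands upright with its collar flat on the jig, below the fork (z of mandrel_collar in the frame of jig_mouth below 0.003 m and horizontal distance between mandrel_collar and jig_mouth below 0.007 m and angle between mandrel_tip's own z axis and vertical below 0.06 rad), for 0.2 s.
4. the keeper is at its stop in front of the slot (value of joint keeper below 0.06 rad), for 0.2 s.
At the end, for the whole second after the job is handed in: The mandrel stands upright (within 0.06 rad) and at rest in the jig's bore below the fork, its collar flat on the jig's top (within 3 mm) and within 7 mm of the bore's centre; the keeper is within 0.06 rad of its stop in front of the slot (all of step 3 and z of mandrel_collar in the frame of jig_mouth above -0.003 m and value of joint keeper below 0.06 rad and linear speed of mandrel below 0.02 m/s); the robot touches nothing.
It fails at once if the mandrel is dropped into the bore: faster than 0.35 m/s while its collar is within 35 mm of the bore's mouth (distance between mandrel_collar and jig_mouth below 0.035 m and linear speed of mandrel above 0.35 m/s).
It fails at once if the hook tin, slate or dividers moved by more than 30 mm (distance of any of hook_tin, slate, dividers from where it was at the start of the episode above 0.03 m).
It also fails if it takes over 51 s, if anything falls off the work surface, if the arm or the gripper's body presses on something with over 40 N, if the wrist force passes 120 N, or if a joint passes its speed limit or range.

ROBOT

A 6-joint arm with a two-finger parallel gripper is mounted at the origin on the work surface. World frame = base frame: x ahead of the robot, y to its left, z up, the work surface at z = 0. Lengths are in m, angles in rad, forces in N, time in s.
With the tool pointing down it reaches from about 0.3 to 0.875 m from the base axis. Payload 6.4 kg.
Tool frame: the origin (TCP) lies at the very end of the fingers, on their centre line; the grasp point (between the pads) lies robot.tcp_to_grasp behind it (robot.tcp_to_grasp is the distance from the TCP to the grasp point, in m); z points along the fingers, y is the direction in which the jaws open and shut (so a half turn about z gives the same grasp; the last joint's range is limited). The gripper opens to 85 mm and grips with 20 to 120 N. Pads are 22 mm wide; open, the fingers measure 114 mm over their backs; the gripper's body (76 mm by 85 mm) begins 54 mm behind the grasp point. The pads swing forward as they close: fully open they stand 13 mm farther back than shut.
Start: joints at [-1.33, 0.181, 1.607, -0, 1.354, -0.206], TCP at [0.248, -0.519, 0.231] pointing down, gripper open.
Joint ranges: [-2.99, 2.99], [-0.89, 2.07], [0.3, 2.58], [-1.14, 4.28], [0, 2.63], [-3.12, 3.12]. Speed limits (rad/s): [2.57, 2.57, 3.01, 3.14, 3.14, 3.14].

INTERFACE

Orientations are given as a unit quaternion [w, x, y, z].
In Python, from plant import robot, grip, planner, imaging, order, telemetry gives the robot as it stands. Calls block until the motion is done:
- robot.goto(position, orientation): joint-space move of the TCP to a pose.
- robot.move_linear(position, rot=None, speed=0.15, f_stop=None): straight line of the TCP; rot=None keeps the orientation; speed is the mean speed in m/s. With f_stop (N) it stops when the force on the tool has changed by that much, and returns True; else False.
- robot.move_joints(angles): joint-space move.
- grip(opening, force=None): finger opening in m; force is the grip in N (None keeps the last); returns when the fingers have stopped.
- robot.pause(seconds).
- planner.inverse_kinematics(position, orientation): joint angles nearest the present ones, or None.
- imaging.grab_frame(name): name is "scene" or "top"; returns a dict with "frame" (420x560x3 uint8, red, green, blue), "fov_y" (degrees; the focal length in pixels is half the picture's height over the tangent of half this angle, whatever the lens; pixels are square), "cx", "cy" (the principal point, pixels), "R" (3x3) and "t" (3): a world point X has camera coordinates R X + t. Camera axes: x right, y down, z forward; pixel columns grow to the right and rows downward; lengths in m; the calibration is good to about 2 mm. A picture is of the moment at which its call begins. There is no depth.
A pose or a line that the arm cannot do raises robot.Unreachable and nothing moves.
- order.finish_job(): hands the job in, once; it reports no verdict.
Readings, each from a call of its own:
- telemetry.get_time_s(): time.
- telemetry.get_joints(): joint angles.
- telemetry.get_joint_velocities(): joint speeds.
- telemetry.get_tau(): joint torques, N m.
- telemetry.get_ee_pos(): TCP position.
- telemetry.get_ee_rot(): TCP orientation.
- telemetry.get_contact_force(): force on the tool from outside, world axes, zero at the start.
- telemetry.get_moment(): the same for the moment, N m.
- telemetry.get_width(): finger opening in m.
Only numpy, scipy, OpenCV 4.12 (cv2) and the standard library are available. Lean on these libraries where they do the work, as an engineer would, in place of code of your own. Each camera call takes 0.05 s, during which the arm holds its last target. There are 200 camera calls.

## Working session

There is one attempt and no reset: what is moved stays moved. The work goes in short steps, each a Python script; the robot and the scene stay as the last script left them, time stands still between calls to the robot, and variables do not carry over. Pictures are saved under pics/ and viewed, about 8 in all and at most 12, crops included, and the job is handed in when it is done.

```bash
ls; mkdir -p pics
python3 - <<'E'
from plant import robot, grip, planner, imaging, order, telemetry
import cv2,numpy as np
for n in("scene","top"):
    f=imaging.grab_frame(n); np.savez(f"{n}0.npz",**f)
    cv2.imwrite(f"pics/{n}0.png",cv2.resize(f["frame"][...,::-1],None,fx=1.42,fy=1.42,interpolation=cv2.INTER_CUBIC))
    print(n,f["fov_y"],f["cx"],f["cy"],f["R"],f["t"],-np.array(f["R"]).T@f["t"])
print(robot.tcp_to_grasp,telemetry.get_time_s(),telemetry.get_ee_rot(),telemetry.get_width())
E
```

```text
pics
scene 44.456264100026644 283.632612748655 219.43698930549158 [[-0.44590105  0.89506979 -0.00472502]
 [ 0.48189319  0.23561175 -0.84395856]
 [-0.75428854 -0.37859897 -0.53638756]] [ 0.23609777 -0.1690531   1.72445808] [1.48748076 0.48138496 0.78341962]
top 44.283681090953245 275.05141167352804 210.67003710964246 [[ 0.01572438 -0.99986079  0.00558128]
 [-0.99532215 -0.01618467 -0.09524644]
 [ 0.09532351 -0.00405748 -0.99543808]] [0.00434058 0.55752681 1.20695111] [0.43979971 0.01826055 1.25452331]
0.0187 0.1 [-8.08059119e-04  9.75148095e-01  2.21552569e-01 -6.31921958e-06] 0.08548275641097848
```

View pics/scene0.png

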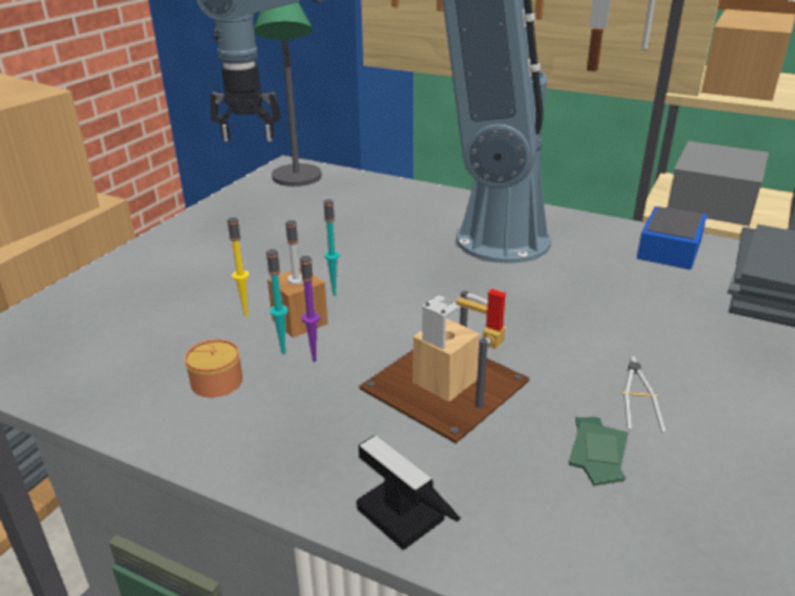

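View pics/top0.png

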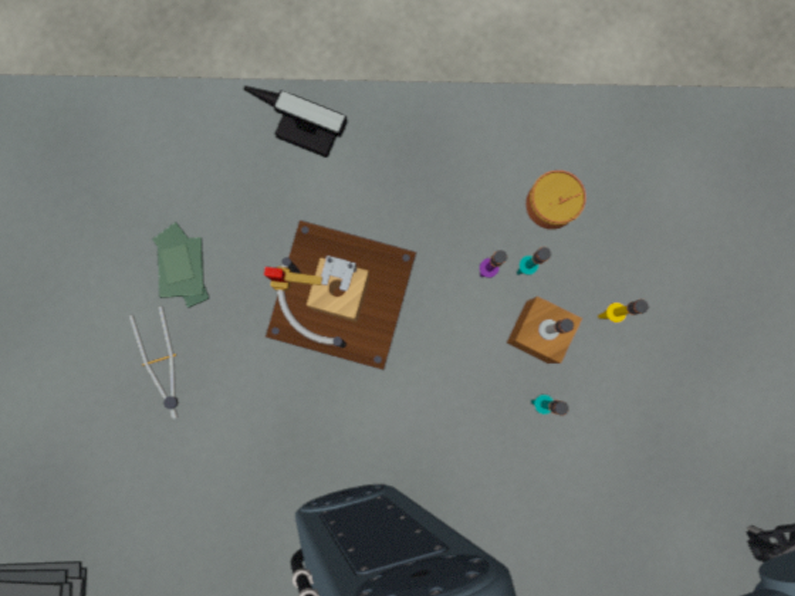

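The views show the real grey mandrel in its stand (top 548,328; scene 292,260, both in enlarged pixels). Four coloured look-alikes surround it. The jig is at (340,290) in top, with the slot opening down towards the robot and the keeper on the left side at +y. Next I'll make enlarged crops so I can pick points.

Run:
```python
import cv2,numpy as np
T=np.load("top0.npz")["frame"][...,::-1];S=np.load("scene0.npz")["frame"][...,::-1]
def c(I,x,y,w,h,k=4):
    o=cv2.resize(I[y:y+h,x:x+w],None,fx=k,fy=k,interpolation=cv2.INTER_CUBIC)
    for i in range(0,w,10): cv2.putText(o,str(x+i),(i*k,8),0,.3,(255,255,255),1) if i%20==0 else 0; cv2.line(o,(i*k,10),(i*k,14),(255,255,255),1)
    for j in range(0,h,10): cv2.putText(o,str(y+j),(0,j*k+4),0,.3,(255,255,255),1) if j%20==0 else 0
    return o
a=np.hstack([c(T,180,150,120,115,3),c(T,330,170,140,125,3)[:345]])
b=np.hstack([c(S,285,195,90,85,3),c(S,150,135,100,85,3),])
b=cv2.copyMakeBorder(b,0,0,0,a.shape[1]-b.shape[1],0)
cv2.imwrite("pics/crops.png",np.vstack([a,b])[:600])
print(a.shape,b.shape)
```

```text
(345, 780, 3) (255, 780, 3)
```

View pics/crops.png

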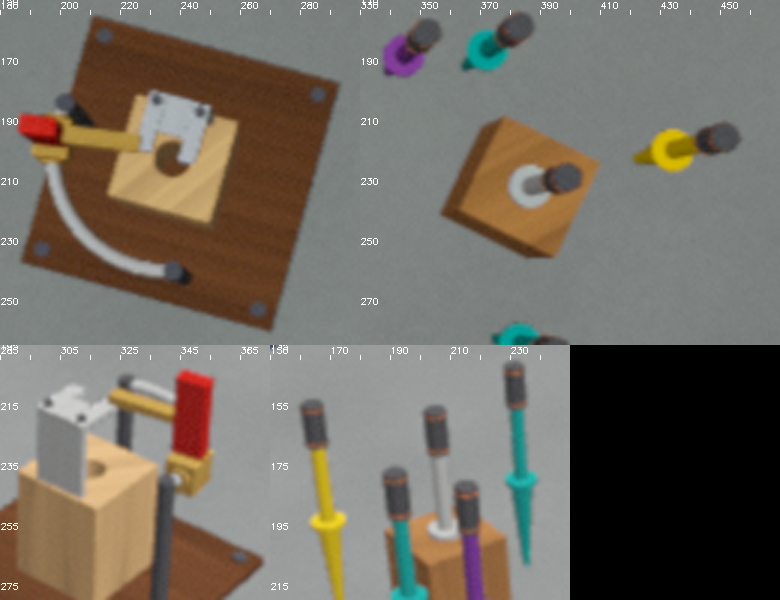

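The crops show the bore at top px (234,202) with the tines either side. The keeper tab top is at about (192,191) and the collar at (387,232). The stand's top corners are (377,189), (409,203), (395,235) and (358,220). Next: masks and rays.

```bash
cat > geo.py <<'E'
import cv2,numpy as np
def ray(f,uv):
    uv=np.atleast_2d(np.asarray(uv,float)); H=f["frame"].shape[0]
    fl=H/2/np.tan(np.radians(f["fov_y"])/2)
    d=np.c_[(uv[:,0]-f["cx"])/fl,(uv[:,1]-f["cy"])/fl,np.ones(len(uv))]@f["R"]
    return -f["R"].T@f["t"],d
def onz(f,uv,z):
    o,d=ray(f,uv); return o+d*((z-o[2])/d[:,2])[:,None]
def proj(f,X):
    c=f["R"]@np.asarray(X,float)+f["t"]; fl=f["frame"].shape[0]/2/np.tan(np.radians(f["fov_y"])/2)
    return c[:2]/c[2]*fl+[f["cx"],f["cy"]]
def tri(f,a,g,b):
    o1,d1=ray(f,a);o2,d2=ray(g,b);A=np.c_[d1[0],-d2[0]]
    s=np.linalg.lstsq(A,o2-o1,rcond=None)[0];p=o1+s[0]*d1[0];q=o2+s[1]*d2[0]
    return (p+q)/2,np.linalg.norm(p-q)
def mask(f,lo,hi,box):
    h=cv2.cvtColor(f["frame"],cv2.COLOR_RGB2HSV); m=cv2.inRange(h,np.array(lo),np.array(hi))
    x,y,w,k=box; z=np.zeros_like(m); z[y:y+k,x:x+w]=m[y:y+k,x:x+w]; return z
def pts(m):
    n,l,s,c=cv2.connectedComponentsWithStats(m); i=1+np.argmax(s[1:,4])
    return np.argwhere(l==i)[:,::-1].astype(float)
E
cat > m.py <<'E'
from geo import *
T=dict(np.load("top0.npz"));S=dict(np.load("scene0.npz"))
h=cv2.cvtColor(T["frame"],cv2.COLOR_RGB2HSV);hs=cv2.cvtColor(S["frame"],cv2.COLOR_RGB2HSV)
for n,(x,y) in dict(base=(265,220),pale=(222,212),bore=(234,204),tine=(240,198),red=(192,191),bench=(320,230),stand=(375,215),standside=(367,200),collar=(384,236),stem=(390,231),handle=(398,229)).items(): print(n,h[y,x])
def rect(m,z,name):
    P=onz(T,pts(m),z)[:,:2]; r=cv2.minAreaRect((P*1000).astype(np.float32)); print(name,r)
    return r
rect(mask(T,(0,60,20),(14,255,140),(185,150,120,115)),.010,"base")
rect(mask(T,(12,60,150),(28,160,255),(212,175,55,55)),.106,"pale")
rect(mask(T,(8,60,130),(20,255,255),(350,180,70,60)),.094,"standtop")
m=mask(T,(0,0,140),(180,40,255),(370,215,40,35));P=pts(m);hull=cv2.convexHull(P.astype(np.float32))
print("collar px",P.min(0),P.max(0),cv2.minEnclosingCircle(hull))
m=mask(T,(0,0,0),(180,255,110),(385,215,20,25));P=pts(m);print("handle top px",P.min(0),P.max(0),P.mean(0))
m=mask(S,(0,0,0),(180,255,130),(196,150,18,40));P=pts(m);print("handle scene px",P.min(0),P.max(0),P.mean(0))
m=mask(T,(0,150,120),(8,255,255),(180,180,30,25));P=pts(m);print("red top px",P.min(0),P.max(0),P.mean(0))
m=mask(S,(0,150,100),(8,255,255),(335,195,30,45));P=pts(m);print("red scene px",P.min(0),P.max(0),P.mean(0))
for n,p in dict(bore=(234.5,202.5)).items(): print(n,onz(T,p,.106))
print("standcorners",onz(T,[(377,189),(409,203),(395,235),(358,220)],.094))
E
python3 m.py
```

```text
base [ 13 174  98]
pale [ 18 114 183]
bore [ 13 141  85]
tine [ 13  23 133]
red [  1 215 196]
bench [ 70  11 135]
stand [ 15 161 147]
standside [ 78  10 130]
collar [ 90  12 176]
stem [  8  45 103]
handle [114  16  81]
base ((567.0319213867188, 98.40373229980469), (208.05091857910156, 208.62368774414062), 75.37893676757812)
pale ((569.1866455078125, 107.96488952636719), (98.62943267822266, 78.12031555175781), 75.40652465820312)
standtop ((508.562255859375, -238.17733764648438), (80.54438781738281, 77.38589477539062), 64.05071258544922)
collar px [380. 225.] [392. 238.] ((386.0316467285156, 231.68988037109375), 6.973543643951416)
handle top px [385. 225.] [403. 234.] [395.38655462 229.66386555]
handle scene px [201. 155.] [209. 172.] [204.86466165 163.18796992]
red top px [186. 188.] [198. 195.] [192.1547619  191.63095238]
red scene px [343. 204.] [355. 232.] [348.65993266 217.57239057]
bore [[0.56667333 0.10461351 0.106     ]]
standcorners [[ 0.60411914 -0.21715453  0.094     ]
 [ 0.57331968 -0.28962383  0.094     ]
 [ 0.50029411 -0.25740201  0.094     ]
 [ 0.53282337 -0.17400692  0.094     ]]
```

```bash
cat > m2.py <<'E'
from geo import *
T=dict(np.load("top0.npz"));S=dict(np.load("scene0.npz"))
def rect(m,z,n):
    P=onz(T,pts(m),z)[:,:2]; print(n,cv2.minAreaRect((P*1000).astype(np.float32)))
h=cv2.cvtColor(T["frame"],cv2.COLOR_RGB2HSV)
print(h[215:250:6,375],h[232,362:376:2])
for v in(130,140,146): rect(mask(T,(8,60,v),(22,255,255),(350,195,70,70)),.094,"stand%d"%v)
c=onz(T,[(226,181.7),(259.3,190.7),(250,224),(216,214.3)],.106)[:,:2];print("block",c,c.mean(0),np.linalg.norm(np.diff(c,axis=0),axis=1))
s=onz(S,[(291,237.3),(318.3,251.7),(337.7,235)],.106)[:,:2];print("scene block",s,(s[0]+s[2])/2)
# pale without tongue: open mask
m=mask(T,(12,60,150),(22,140,255),(217,178,55,55));m[:, :]=cv2.morphologyEx(m,cv2.MORPH_OPEN,np.ones((3,3)));rect(m,.106,"pale")
# bore dark blob
m=mask(T,(0,60,0),(20,255,120),(226,194,18,16));P=pts(m);print("bore px",P.min(0),P.max(0),onz(T,[P.min(0),P.max(0),(P.min(0)+P.max(0))/2],.106))
m=mask(S,(0,60,0),(20,255,140),(305,228,22,14));P=pts(m);print("bore scene",P.min(0),P.max(0),onz(S,[(P.min(0)+P.max(0))/2],.106))
print("collar",onz(T,[(386,231.7)],.098))
# handle: end disc in top view; side in scene
print("handle tri", tri(T,(396.5,229.3),S,(204.9,163.2)))
print("handle top disc",onz(T,[(398.5,229)],.216))
print("tab top",onz(T,[(192.2,191.6)],.216),onz(T,[(192.2,191.6)],.206),tri(T,(192.2,191.6),S,(349.5,206)))
for z in(.1,.15,.195,.216):print(z,[proj(f,(.52,-.245,z)) for f in(T,S)])
E
python3 m2.py
```

```text
[[ 15 161 147]
 [ 16 163 152]
 [ 16 165 147]
 [ 16 157 154]
 [ 16 159 165]
 [ 16 162 153]] [[ 14 164  95]
 [ 13 174  95]
 [ 15 165 124]
 [ 16 163 147]
 [ 15 160 148]
 [ 17 163 149]
 [ 16 159 152]]
stand130 ((507.7241516113281, -237.80035400390625), (80.65869903564453, 79.40299987792969), 64.19904327392578)
stand140 ((507.63458251953125, -238.1985321044922), (79.19107818603516, 79.63003540039062), 63.56157684326172)
stand146 ((507.9017028808594, -238.38662719726562), (79.44269561767578, 78.39041137695312), 64.05077362060547)
block [[0.61336191 0.12478912]
 [0.59421139 0.04962212]
 [0.51902301 0.06895601]
 [0.5394984  0.14528054]] [0.56652368 0.09716195] [0.07756817 0.07763435 0.07902326]
scene block [[0.59677893 0.05326195]
 [0.62117988 0.13282502]
 [0.54007215 0.14741493]] [0.56842554 0.10033844]
pale ((566.9212036132812, 98.62765502929688), (79.18992614746094, 78.34349822998047), 74.96137237548828)
bore px [232. 197.] [242. 208.] [[0.57897534 0.11049873 0.106     ]
 [0.55457777 0.08756614 0.106     ]
 [0.56676477 0.09902135 0.106     ]]
bore scene [318. 235.] [318. 237.] [[0.56418913 0.10760974 0.106     ]]
collar [[ 0.50717319 -0.23626906  0.098     ]]
handle tri (array([ 0.50700011, -0.23691296,  0.19504905]), np.float64(0.0007702412691096144))
handle top disc [[ 0.50615546 -0.23557013  0.216     ]]
tab top [[0.57534296 0.1825475  0.216     ]] [[0.57664812 0.18412943 0.206     ]] (array([0.57569495, 0.18276375, 0.21371801]), np.float64(0.0003075204637016711))
0.1 [array([390.05575237, 226.00144968]), array([202.86764647, 196.73306341])]
0.15 [array([395.35084191, 224.47221463]), array([201.16632799, 180.15245733])]
0.195 [array([400.54021747, 222.97351004]), array([199.57604939, 164.65401694])]
0.216 [array([403.11454362, 222.23003823]), array([198.81385057, 157.2258261 ])]
```

Measurements agree with the sizes given:

| Item | Measured position or size |
|---|---|
| Bore | (0.567, 0.0985), yaw about −14.8° |
| Mandrel | (0.507, −0.2365), handle centre z 0.195 |
| Keeper tab | radius 84.5 mm, angle about 1.41 rad |
| Stand and block | 79–80 mm and 78–79 mm |

Next, plan the planar tilt-in path by clearance, then check reach.

```bash
cat > plan.py <<'E'
import numpy as np
def clear(tx,d,th):
    """min clearance (mm) in the jig's xz plane; tip at (tx,-d), lean th to -x"""
    c,s=np.cos(th),np.sin(th); P=lambda a,r:np.array([tx-a*s+r*c,-d+a*c+r*s])
    out=[]
    a=np.linspace(0,90,91)
    for sg in(-1,1):
        x,z=P(a,sg*(4+7*a/90)); k=z<=0
        if k.any(): out.append((14-sg*x[k]).min())
    hw=12.5; r=np.linspace(-hw,hw,26)               # collar chord under a tine
    x,z=P(96,r); k=x>-6.5
    if k.any(): out.append((60-z[k]).min())
    a=np.linspace(96,170,75);x,z=P(a,7);k=(z>59)&(z<67)
    if k.any(): out.append((10-x[k]).min())
    x,z=P(90,np.linspace(-16,16,33));k=abs(x)<39
    if k.any(): out.append(z[k].min()+2)            # jig top (touch allowed at the end)
    x,z=P(170,np.linspace(-10,10,21));k=x>-6.5
    if k.any(): out.append(z[k].min()-66)
    return min(out)
if __name__=="__main__":
    for deg in(24,22,20,18,16,14,12,10,8,6,4,2,0):
        for d in range(15,91,5):
            xs=np.arange(-14,14,.25); v=[clear(x,d,np.radians(deg)) for x in xs]; i=int(np.argmax(v))
            if v[i]>.5: print(deg,d,"tx %.2f clr %.2f"%(xs[i],v[i]),end=" | ")
        print()
E
python3 plan.py
cat > h.py <<'E'
import numpy as np
from scipy.spatial.transform import Rotation as Ro
from plant import robot, grip, planner, imaging, order, telemetry
B=np.array([.567,.0985,.106]); YAW=np.radians(-14.8); M=np.array([.507,-.2365])
xj=np.array([np.cos(YAW),np.sin(YAW),0]); yj=np.array([-np.sin(YAW),np.cos(YAW),0]); Z=np.array([0,0,1.])
G=robot.tcp_to_grasp; GA=.191          # grip height above tip
def quat(z,y):
    x=np.cross(y,z); q=Ro.from_matrix(np.c_[x,y,z]).as_quat(); return q[[3,0,1,2]]
def down(jaw): return quat(-Z,np.asarray(jaw,float))
def mpose(tx,d,th,flip=1,ty=0.):
    """TCP pose for mandrel tip at (tx,ty,-d) m in jig frame, lean th to -x, jaws along the lean"""
    ax=np.cos(th)*Z-np.sin(th)*xj; pr=np.cos(th)*xj+np.sin(th)*Z
    tip=B+tx*xj+ty*yj-d*Z
    return tip+ax*(GA-G), quat(-ax,flip*pr)
E
python3 - <<'E'
from h import *
for f in(1,-1):
    for a in((.009,-.1,.35),(.009,.04,.35),(0,.09,0)):
        print(f,a,planner.inverse_kinematics(*mpose(*a,flip=f)))
    print(planner.inverse_kinematics([*M,.195-G],down(f*xj)))
    for k in(1.41,.7,0):
        r=-np.cos(k)*xj+np.sin(k)*yj; t=np.cross(Z,r); print(k,planner.inverse_kinematics(B+.085*r+.075*Z,down(f*t)))
E
```

```text
24 15 tx 4.25 clr 6.00 | 24 20 tx 5.75 clr 4.60 | 24 25 tx 7.25 clr 3.10 | 24 30 tx 8.25 clr 1.87 | 24 35 tx 9.75 clr 0.51 | 
22 15 tx 4.00 clr 6.25 | 22 20 tx 5.25 clr 5.04 | 22 25 tx 6.50 clr 3.79 | 22 30 tx 7.75 clr 2.41 | 22 35 tx 9.00 clr 1.29 | 
20 15 tx 3.50 clr 6.68 | 20 20 tx 4.75 clr 5.44 | 20 25 tx 5.75 clr 4.37 | 20 30 tx 7.00 clr 3.13 | 20 35 tx 8.00 clr 2.05 | 20 40 tx 9.25 clr 0.81 | 
18 15 tx 3.25 clr 6.93 | 18 20 tx 4.25 clr 5.95 | 18 25 tx 5.25 clr 4.72 | 18 30 tx 6.25 clr 3.81 | 18 35 tx 7.50 clr 2.70 | 18 40 tx 8.50 clr 1.70 | 18 45 tx 9.50 clr 0.70 | 
16 15 tx 3.00 clr 7.15 | 16 20 tx 3.75 clr 6.20 | 16 25 tx 4.75 clr 5.40 | 16 30 tx 5.75 clr 4.34 | 16 35 tx 6.75 clr 3.40 | 16 40 tx 7.50 clr 2.59 | 16 45 tx 8.50 clr 1.49 | 16 50 tx 9.50 clr 0.65 | 
14 15 tx 2.50 clr 7.54 | 14 20 tx 3.50 clr 6.62 | 14 25 tx 4.25 clr 5.80 | 14 30 tx 4.50 clr 4.46 | 14 35 tx 4.50 clr 2.88 | 14 40 tx 6.75 clr 3.22 | 14 45 tx 7.50 clr 2.38 | 14 50 tx 8.50 clr 1.62 | 14 55 tx 9.25 clr 0.87 | 
12 15 tx 1.00 clr 6.54 | 12 20 tx 1.00 clr 5.12 | 12 25 tx 1.00 clr 3.70 | 12 30 tx 1.00 clr 2
[... 2454 characters left out ...]
, 0.35) [ 0.05147305 -0.22297586  1.77016598 -0.1099587   1.26158027 -2.81592666]
-1 (0.009, 0.04, 0.35) [ 0.05147305 -0.12115257  1.9647673  -0.12731175  0.96719823 -2.77698254]
-1 (0, 0.09, 0) [-3.41467056e-02  2.23112755e-01  1.64728063e+00 -4.44089210e-16
  1.27119927e+00 -2.91743063e+00]
[-6.48618036e-01  2.01775049e-01  1.69881043e+00 -4.44089210e-16
  1.24100717e+00  2.75128335e+00]
1.41 [ 1.11751391e-01  2.90798897e-01  1.57908786e+00 -4.44089210e-16
  1.27170590e+00  2.09263794e-01]
0.7 [ 9.56437803e-02  1.64590752e-01  1.73222578e+00 -4.44089210e-16
  1.24477613e+00 -5.16843817e-01]
0 [ 4.97383016e-03  6.42023398e-02  1.84355746e+00 -4.44089210e-16
  1.23383286e+00 -1.30751377e+00]
```

Every pose is reachable, and the path keeps about 3 mm clearance at a 16° lean. Now grasp and lift.

Run:
```python
from h import *
q=down(xj)
p=telemetry.get_ee_pos(); robot.move_linear([p[0],p[1],.33],speed=.3)
robot.goto([*M,.33],q)
robot.move_linear([*M,.195-G],speed=.2)
grip(.01,60); print("w",telemetry.get_width(),telemetry.get_ee_pos(),telemetry.get_time_s())
robot.move_linear([*M,.195-G+.13],speed=.2)
# hover in front of the jig, already leaning, tip 40 mm above the mouth
pos,o=mpose(.003,-.04,np.radians(16)); robot.goto(pos,o)
robot.pause(.3); print(telemetry.get_width(),telemetry.get_time_s(),telemetry.get_contact_force())
import cv2
S=imaging.grab_frame("scene");T=imaging.grab_frame("top");np.savez("scene1.npz",**S);np.savez("top1.npz",**T)
c=lambda f,x,y:cv2.resize(f["frame"][y:y+140,x:x+130,::-1],None,fx=3,fy=3,interpolation=cv2.INTER_CUBIC)
cv2.imwrite("pics/hover.png",np.hstack([c(S,265,130),c(T,170,130)]))
```

```text
w 0.018463583363207064 [ 0.50706652 -0.23657823  0.17676874] 3.5333
0.018464467104691816 5.9417 [ 0.57870216  1.2674772  -2.1911454 ]
```

View pics/hover.png

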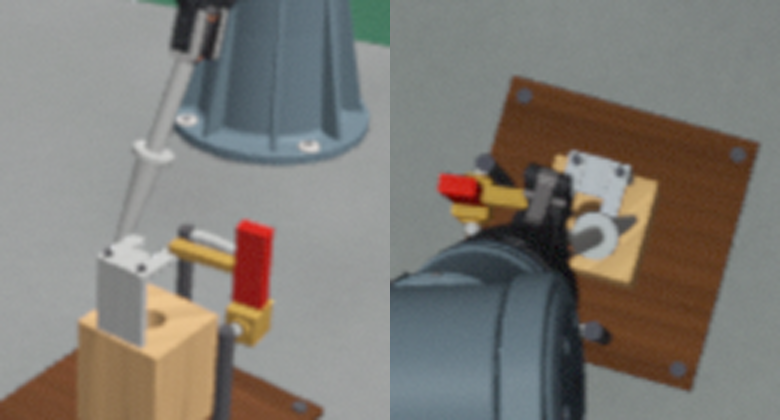

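The mandrel is held and leaning. Its collar shows at top px about (238,208) and scene px about (316,181), and its tip at scene px about (305,209). I'll compare these with the projected expectation.

Run:
```python
from h import *
from geo import *
T=dict(np.load("top1.npz"));S=dict(np.load("scene1.npz"))
pos=telemetry.get_ee_pos();o=np.array(telemetry.get_ee_rot());R=Ro.from_quat(o[[1,2,3,0]]).as_matrix();ax=-R[:,2]
tip=pos-ax*(GA-G);print("tip",tip,"jig",(tip-B)@np.c_[xj,yj,Z],"ax",ax@np.c_[xj,yj,Z],"jaw",R[:,1])
for n,a in(("tip",0),("collar",.093),("stem",.13)):
    print(n,proj(T,tip+a*ax),proj(S,tip+a*ax))
m=mask(T,(0,0,140),(180,45,255),(225,198,25,22));P=pts(m);print("collar top",P.min(0),P.max(0))
m=mask(S,(0,0,150),(180,40,255),(306,172,22,18))
m=cv2.morphologyEx(m,cv2.MORPH_OPEN,np.ones((2,5)));P=pts(m);print("collar sc",P.min(0),P.max(0),P.mean(0))
for r in(190,195,200,205):print(r,S["frame"][r,300:318].mean(1).astype(int))
```

```text
tip [0.57005362 0.09732416 0.14594779] jig [ 0.00325267 -0.00035679  0.03994779] ax [-2.75496426e-01  1.43984523e-04  9.61302085e-01] jaw [ 0.92921831 -0.24628244  0.27549646]
tip [236.56668236 198.94937035] [313.40678014 221.79368285]
collar [229.88446547 205.98109393] [321.61509064 183.42085963]
stem [226.88219187 209.14039845] [325.00848243 167.55717815]
collar top [231. 198.] [246. 215.]
collar sc [306. 173.] [327. 190.] [317.37719298 181.09649123]
190 [153 154 153 153 154 153 153 147 134 129 139 150 155 158 157 152 145 148]
195 [156 155 154 152 151 152 145 130 135 148 154 158 156 150 144 146 151 151]
200 [153 155 154 154 153 142 136 141 153 156 154 150 148 151 152 152 152 150]
205 [156 156 156 150 136 139 150 156 154 148 143 151 152 153 154 154 152 153]
```

```bash
cat > axis.py <<'E'
from geo import *
def axis(T,S,ct,cs,tt,ts):
    c,e1=tri(T,ct,S,cs); t,e2=tri(T,tt,S,ts); return c,e1,t,e2
E
python3 - <<'E'
from h import *
from geo import *
T=dict(np.load("top1.npz"));S=dict(np.load("scene1.npz"))
J=np.c_[xj,yj,Z]
pos=telemetry.get_ee_pos();g=pos-0; 
o=np.array(telemetry.get_ee_rot());R=Ro.from_quat(o[[1,2,3,0]]).as_matrix();g=pos-R[:,2]*G
for n,a,b in(("collar",(238.6,208.5),(315.8,181)),("tip",(250.5,203),(303.5,211))):
    p,e=tri(T,a,S,b);print(n,p,e,"from grasp, in tool axes:",(p-g)@R)
E
```

```text
collar [0.54034814 0.08700616 0.23513245] 0.0011101169521274378 from grasp, in tool axes: [-0.01757758 -0.00049167  0.09808301]
tip [0.55985561 0.06683189 0.16119322] 0.0010168702435943268 from grasp, in tool axes: [-0.03208621  0.0022336   0.17577873]
```

The mandrel pivoted about 10° about the jaw axis in the grip, through inertia with low torsional friction. I'll raise the grip force, compensate in the tool pose and look again.

```bash
cat >> h.py <<'E'
PHI=np.radians(10.2)
def mpose2(tx,d,th,phi=None,ty=0.):
    phi=PHI if phi is None else phi
    ax=np.cos(th)*Z-np.sin(th)*xj; y=np.cos(th)*xj+np.sin(th)*Z; dd=-ax; e=np.cross(y,dd)
    z=np.cos(phi)*dd+np.sin(phi)*e
    g=B+tx*xj+ty*yj-d*Z+ax*GA
    return g+z*G, quat(z,y)
E
cat > look.py <<'E'
from h import *
from geo import *
def look(k,bx=(265,130),bt=(170,130),ph=None):
    S=imaging.grab_frame("scene");T=imaging.grab_frame("top");np.savez(f"scene{k}.npz",**S);np.savez(f"top{k}.npz",**T)
    c=lambda f,x,y:cv2.resize(f["frame"][y:y+140,x:x+130,::-1],None,fx=3,fy=3,interpolation=cv2.INTER_CUBIC)
    cv2.imwrite(f"pics/l{k}.png",np.hstack([c(S,*bx),c(T,*bt)]))
    pos=telemetry.get_ee_pos();o=np.array(telemetry.get_ee_rot());R=Ro.from_quat(o[[1,2,3,0]]).as_matrix()
    g=pos-R[:,2]*G; ph=PHI if ph is None else ph; d=R@[-np.sin(ph),0,np.cos(ph)]
    for n,a in(("tip",GA),("mid",.15),("collar",.098),("stem",.06)): print(n,(g+a*d-B)@np.c_[xj,yj,Z],"T",proj(T,g+a*d).round(1),"S",proj(S,g+a*d).round(1))
    return T,S
E
python3 - <<'E'
from look import *
grip(.005,120)
robot.move_linear(*mpose2(.003,-.015,np.radians(16)),speed=.08); robot.pause(.3)
print(telemetry.get_width(),telemetry.get_time_s()); look(2)
E
```

```text
0.01735160271287722 7.0167
tip [2.87342040e-03 9.61109213e-05 1.51005944e-02] T [237.1 200.4] S [313.4 230.8]
mid [-0.00842362  0.00011664  0.05451349] T [234.4 203.3] S [316.9 214.4]
collar [-0.02275157  0.00014267  0.10450058] T [230.6 207.4] S [321.5 193.1]
stem [-0.033222    0.00016169  0.14102961] T [227.6 210.6] S [325.  177.1]
```

View pics/l2.png

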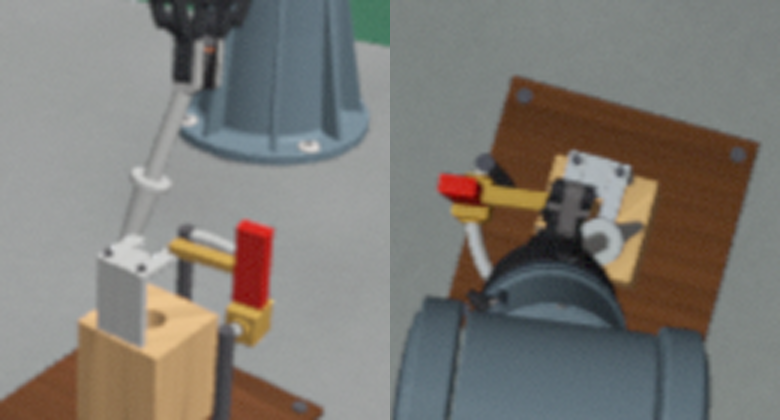

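Run:
```python
from h import *
from geo import *
T=dict(np.load("top2.npz"));S=dict(np.load("scene2.npz"))
pos=telemetry.get_ee_pos();o=np.array(telemetry.get_ee_rot());R=Ro.from_quat(o[[1,2,3,0]]).as_matrix();g=pos-R[:,2]*G
print("grasp",g,proj(T,g),proj(S,g)); print(R)
for n,a,b in(("collar",(240.7,210),(315.7,190.5)),("tip",(251.5,205),(306,212))):
    p,e=tri(T,a,S,b);print(n,p,e,"tool:",(p-g)@R,"jig",(p-B)@np.c_[xj,yj,Z])
h=cv2.cvtColor(S["frame"],cv2.COLOR_RGB2HSV)
# stem centre columns in the scene by brightness
for r in(158,162,166,170,174,178,182): 
    print(r,S["frame"][r,312:336].mean(1).astype(int))
```

```text
grasp [0.5189454  0.11139488 0.30470702] [222.40642457 216.18699066] [330.56403281 151.11731561]
[[ 0.20365992  0.92960099  0.30718827]
 [ 0.96425032 -0.24478825  0.10148909]
 [ 0.16954044  0.27553713 -0.94622161]]
collar [0.53932337 0.08562099 0.20980447] 0.003838272813441688 tool: [-0.03679212 -0.00089665  0.09344295] jig [-0.02346852 -0.0195216   0.10380447]
tip [0.55491632 0.06766211 0.15606186] 0.007192837853145404 tool: [-0.06004487  0.00318661  0.1472627 ] jig [-0.00380537 -0.03290152  0.05006186]
158 [157 158 158 158 157 158 158 157 159 156 146 134 132 132 127 120 122 137
 149 139  93  45  30  42]
162 [156 157 156 155 156 156 155 156 157 149 140 143 155 161 163 153 130 105
  94  85  73  70  75  87]
166 [156 155 155 155 155 156 157 154 144 140 149 159 163 163 155 143 138 129
 114  94  75  71  84  98]
170 [153 154 155 155 156 154 149 137 143 155 161 161 161 160 170 180 197 203
 177 147 128 100  94 107]
174 [153 153 153 153 151 142 139 149 158 165 163 152 117  88  85 103 117 130
 140 137 114  99 109 120]
178 [154 153 153 147 136 141 154 162 164 159 152 149 152 150 145 130 114  96
  83  79  83  85  91 103]
182 [153 152 142 136 149 159 163 164 155 147 150 152 152 151 152 152 152 153
 153 151 152 150 145 140]
```

The mandrel kept the same world lean while the tool turned. So its shank was held by the −y side of the right tine: I came in from −y below the fork top. I'll retreat towards −x and up, then remeasure the in-hand tilt.

Run:
```python
from look import *
p=np.array(telemetry.get_ee_pos()); robot.move_linear(p-.05*xj+.05*Z,speed=.1); robot.pause(.2)
print(telemetry.get_time_s(),telemetry.get_width(),telemetry.get_contact_force()); look(3,(265,100),(170,140),np.radians(21))
```

```text
8.175 0.017642878682588015 [-0.41149925  0.3734655  -3.80127317]
tip [-0.04814932 -0.03572143  0.06779836] T [245.1 225.4] S [315.5 197.7]
mid [-0.05921299 -0.02803033  0.10652099] T [238.9 228.3] S [321.5 182.6]
collar [-0.07324496 -0.01827577  0.15563263] T [230.4 232.4] S [329.4 162.8]
stem [-0.08349909 -0.01114744  0.1915219 ] T [223.6 235.6] S [335.4 147.8]
```

View pics/l3.png

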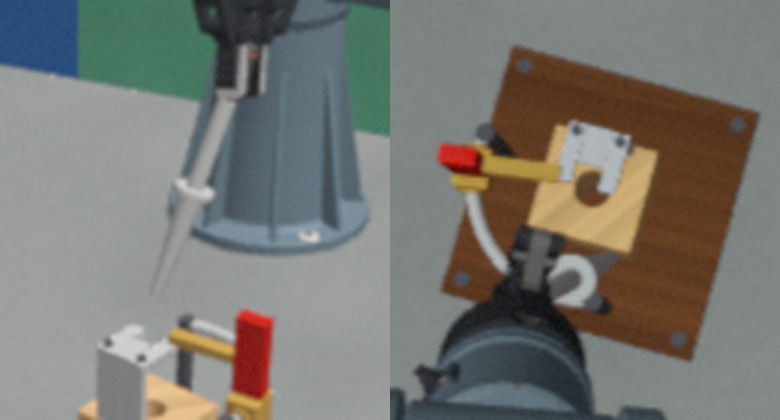

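The 21° in-hand tilt predicts tip and collar in both views (tip at scene px (316,198), collar at (329,163)). I'll compensate with that from a safe pose in front, verify, then go in.

```bash
sed -i 's/^PHI=.*/PHI=np.radians(21)/' h.py
cat > path.py <<'E'
import numpy as np
# (tx mm, d mm, lean deg)
W=[(3,-8,16),(3,15,16),(4.75,25,16),(6.75,35,16),(6.9,40,14.5),(6.2,42.5,12),(6,45,10),(4.25,46,6),(1.2,47,2),(-1.2,48,0),(-1,65,0),(-.4,80,0),(0,87,0)]
E
python3 - <<'E'
from look import *; from path import W; from plan import clear
for a,b in zip(W[:-1],W[1:]):
    m=min((round(clear(*(np.array(a)*(1-s)+np.array(b)*s)[:2],np.radians(a[2]*(1-s)+b[2]*s)),1),round(s,1)) for s in np.linspace(0,1,11)); print(a,b,m)
print([planner.inverse_kinematics(*mpose2(t/1e3,d/1e3,np.radians(l))) is not None for t,d,l in W])
robot.move_linear(*mpose2(-.055,-.075,np.radians(16)),speed=.1)
robot.move_linear(*mpose2(-.055,-.02,np.radians(16)),speed=.1); robot.pause(.2)
print(telemetry.get_time_s(),telemetry.get_width()); look(4,(265,130),(170,140))
E
```

```text
(3, -8, 16) (3, 15, 16) (np.float64(7.2), np.float64(0.4))
(3, 15, 16) (4.75, 25, 16) (np.float64(5.4), np.float64(1.0))
(4.75, 25, 16) (6.75, 35, 16) (np.float64(3.4), np.float64(1.0))
(6.75, 35, 16) (6.9, 40, 14.5) (np.float64(1.6), np.float64(0.5))
(6.9, 40, 14.5) (6.2, 42.5, 12) (np.float64(3.0), np.float64(0.0))
(6.2, 42.5, 12) (6, 45, 10) (np.float64(3.5), np.float64(0.0))
(6, 45, 10) (4.25, 46, 6) (np.float64(4.1), np.float64(0.0))
(4.25, 46, 6) (1.2, 47, 2) (np.float64(5.5), np.float64(1.0))
(1.2, 47, 2) (-1.2, 48, 0) (np.float64(4.2), np.float64(1.0))
(-1.2, 48, 0) (-1, 65, 0) (np.float64(3.9), np.float64(1.0))
(-1, 65, 0) (-0.4, 80, 0) (np.float64(3.4), np.float64(1.0))
(-0.4, 80, 0) (0, 87, 0) (np.float64(3.0), np.float64(0.9))
[True, True, True, True, True, True, True, True, True, True, True, True, True]
9.5167 0.017238842044159205
tip [-5.45246868e-02 -2.22495032e-05  2.06492878e-02] T [229.7 225.2] S [328.4 218.8]
mid [-6.58677432e-02 -2.25391732e-05  6.00489714e-02] T [226.7 229.1] S [332.  202.7]
collar [-8.02540587e-02 -2.29065596e-05  1.10019302e-01] T [222.5 234.5] S [336.7 181.8]
stem [-9.07671353e-02 -2.31750342e-05  1.46536082e-01] T [219.2 238.8] S [340.2 166.1]
```

View pics/l4.png

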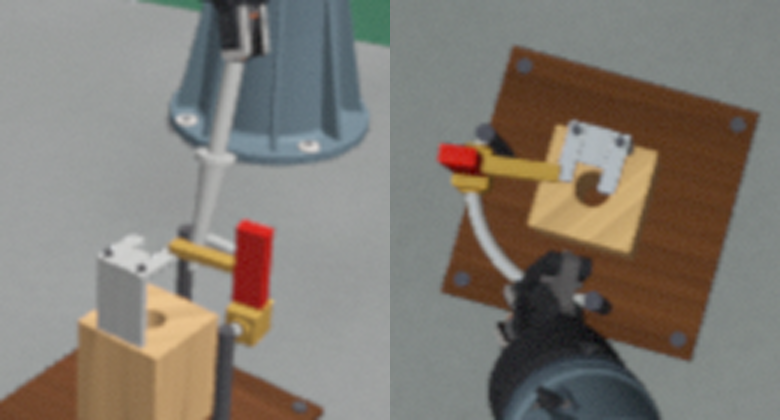

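The mandrel is now in line: collar at scene crop (217,157) against (215,155) expected. Going in, stopping on force.

Run:
```python
from look import *; from path import W
for i,(t,d,l) in enumerate(W[:10]):
    p,o=mpose2(t/1e3,d/1e3,np.radians(l))
    n=np.linalg.norm(p-telemetry.get_ee_pos())
    s=robot.move_linear(p,o,speed=.1 if i==0 else .04,f_stop=15)
    print(i,s,telemetry.get_time_s(),np.round(telemetry.get_contact_force(),1),np.round(telemetry.get_moment(),2))
    if s: break
look(5,(265,130),(170,140))
```

```text
0 False 10.3583 [ 0.5  0.1 -3.7] [-0.26  0.44 -0.  ]
1 False 11.0833 [ 0.5  0.1 -2.9] [-0.23  0.43 -0.  ]
2 False 11.4833 [ 0.1  0.3 -2.8] [-0.26  0.34  0.03]
3 False 11.8917 [ 0.1 -1.3 -3.4] [-0.27  0.38 -0.05]
4 False 12.1917 [-0.  -0.3 -2.4] [-0.28  0.39 -0.02]
5 False 12.5083 [ 0.5  0.8 -3.4] [-0.3   0.32 -0.02]
6 False 12.8083 [-0.6 -0.5 -3.2] [-0.3   0.27 -0.02]
7 False 13.2167 [ 0.2 -0.  -3. ] [-0.33  0.21 -0.  ]
8 False 13.5917 [-0.7 -0.  -3.2] [-0.29  0.16 -0.  ]
9 False 13.8417 [-0.5  1.1 -3.2] [-0.36  0.1   0.02]
tip [-1.52798104e-03  6.66548763e-05 -4.81115967e-02] T [238.4 205.3] S [313.8 252. ]
mid [-1.55149971e-03  6.71249682e-05 -7.11160346e-03] T [237.2 203.4] S [314.3 237.9]
collar [-1.58132827e-03  6.77211822e-05  4.48883880e-02] T [235.6 200.8] S [314.9 219.2]
stem [-1.60312606e-03  6.81568771e-05  8.28883817e-02] T [234.3 198.7] S [315.4 205. ]
```

View pics/l5.png

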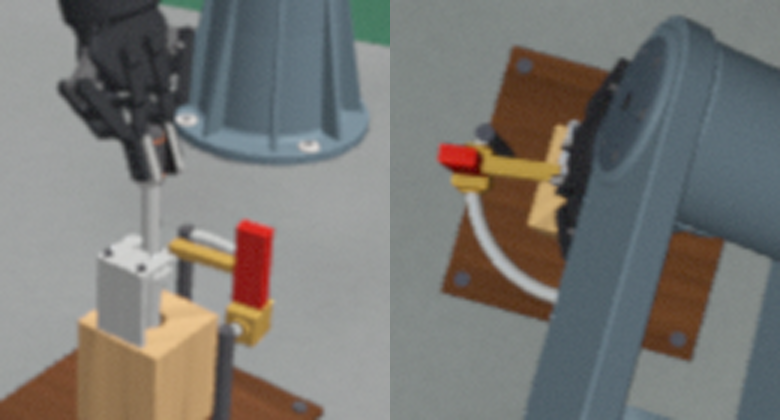

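The mandrel is upright in the slot with its collar below the fork, and there was no contact on the way. Lower to seat.

Run:
```python
from look import *; from path import W
for t,d,l in W[10:]:
    p,o=mpose2(t/1e3,d/1e3,0); s=robot.move_linear(p,o,speed=.06,f_stop=15); print(s,telemetry.get_ee_pos()-p,np.round(telemetry.get_contact_force(),1))
    if s: break
else:
    p,o=mpose2(0,.094,0); s=robot.move_linear(p,o,speed=.015,f_stop=8)
q=telemetry.get_ee_pos(); print(s,"depth",.094-(q[2]-p[2]),np.round(telemetry.get_contact_force(),1),telemetry.get_time_s())
T,S=look(6,(265,150),(170,140))
```

```text
False [-0.00045979  0.00014432 -0.0007426 ] [-0.8 -0.1 -3. ]
False [-3.75032346e-04  7.93772285e-05 -6.72119789e-04] [ 0.7  0.5 -3.2]
False [-2.89801423e-04  2.65435838e-05 -5.01413870e-04] [-0.2  0.5 -2.7]
True depth 0.08880489447916012 [-0.4 -0.4  5.1] 15.35
tip [ 0.00057351  0.0004171  -0.08883143] T [239.6 206.2] S [312.9 266. ]
mid [ 0.00053265  0.0003809  -0.04783147] T [238.5 204.4] S [313.4 252.4]
collar [0.00048082 0.00033498 0.00416849] T [237.  201.9] S [314.  234.3]
stem [0.00044295 0.00030142 0.04216845] T [235.8 200. ] S [314.4 220.6]
```

View pics/l6.png

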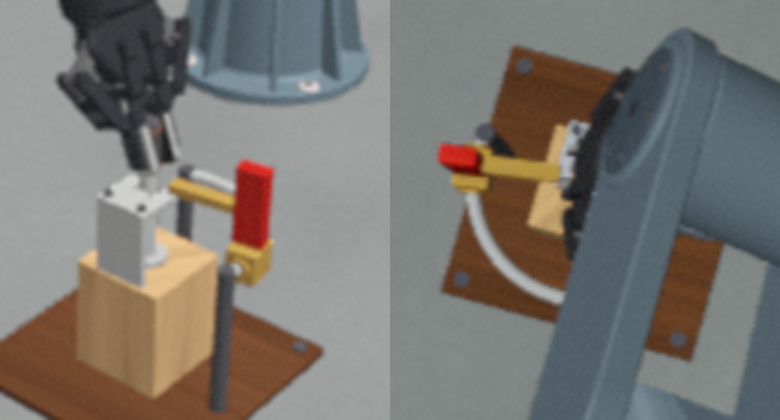

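The collar is on the jig at a depth of about 89 mm by contact. Release, retreat along the tool axis and check.

Run:
```python
from look import *
grip(.05,20)
o=np.array(telemetry.get_ee_rot());z=Ro.from_quat(o[[1,2,3,0]]).as_matrix()[:,2]
p=np.array(telemetry.get_ee_pos()); robot.move_linear(p-.09*z,speed=.15)
p=np.array(telemetry.get_ee_pos()); 
k=1.41;r=-np.cos(k)*xj+np.sin(k)*yj;t=np.cross(Z,r)
robot.goto(B+.085*r+.19*Z,down(-t)); print(telemetry.get_time_s())
S=imaging.grab_frame("scene");T=imaging.grab_frame("top");np.savez("scene7.npz",**S);np.savez("top7.npz",**T)
c=lambda f,x,y:cv2.resize(f["frame"][y:y+140,x:x+130,::-1],None,fx=3,fy=3,interpolation=cv2.INTER_CUBIC)
cv2.imwrite("pics/l7.png",np.hstack([c(S,265,150),c(T,170,140)]))
for a in(0.003,.101):print(proj(T,B+[0,0,a]),proj(S,B+[0,0,a]))
m=mask(S,(0,150,100),(8,255,255),(335,195,30,45));P=pts(m);print("red scene px",P.min(0),P.max(0),P.mean(0))
```

```text
17.1667
[237.1448451  202.24989716] [313.97698163 234.5817899 ]
[233.90589571 196.902909  ] [315.15868845 198.26782449]
red scene px [343. 204.] [355. 232.] [348.66107383 217.66107383]
```

View pics/l7.png

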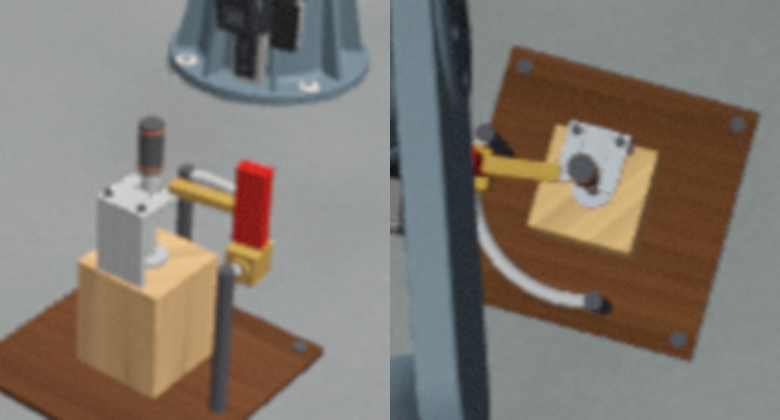

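The mandrel stands upright after release, with its handle at scene crop (150,145) as expected. Now the keeper: cage the tab and follow the arc to the stop.

Run:
```python
from look import *
def kp(k,h=.09-G):
    r=-np.cos(k)*xj+np.sin(k)*yj;t=np.cross(Z,r); return B+.085*r+h*Z,down(-t)
grip(.034,20); p,o=kp(1.41)
s=robot.move_linear(p,o,speed=.12,f_stop=8); print("down",s,telemetry.get_ee_pos()-p,telemetry.get_time_s())
if not s:
    grip(.018,20); print("w",telemetry.get_width(),np.round(telemetry.get_contact_force(),1))
    for k in np.r_[np.arange(1.3,.05,-.1),0,-.03,-.06]:
        s=robot.move_linear(*kp(k),speed=.08 if k>.2 else .03,f_stop=10)
        if s: break
    print("end k",k,s,np.round(telemetry.get_contact_force(),1),telemetry.get_time_s())
    q=np.array(telemetry.get_ee_pos())-B; print("tool k",np.arctan2(q@yj,-q@xj),telemetry.get_width())
```

```text
down False [0.00064462 0.00011071 0.00100812] 18.7083
w 0.017913736368969497 [-0.2 -0.6  0.3]
end k -0.06 False [ 5.7 15.6 -4.5] 23.6583
tool k -0.023261381402296222 0.018038702009905542
```

Firm contact at the stop: the tool angle of −0.023 plus 2 mm of cage play puts the keeper at about 0. Release, back off and check.

Run:
```python
from look import *
grip(.034); p=np.array(telemetry.get_ee_pos()); robot.move_linear(p+.12*Z,speed=.15)
robot.goto(np.array([.36,-.15,.36]),down(xj)); robot.pause(.3)
print(telemetry.get_time_s(),np.round(telemetry.get_contact_force(),1))
S=imaging.grab_frame("scene");T=imaging.grab_frame("top")
c=lambda f,x,y:cv2.resize(f["frame"][y:y+140,x:x+130,::-1],None,fx=3,fy=3,interpolation=cv2.INTER_CUBIC)
cv2.imwrite("pics/l8.png",np.hstack([c(S,265,150),c(T,170,140)]))
m=[mask(f,(0,150,100),(8,255,255),b) for f,b in((T,(170,140,130,140)),(S,(265,150,130,140)))]
a,b=[pts(x) for x in m]; print(a.mean(0),b.min(0),b.mean(0))
for X in(onz(T,a.mean(0),.21)[0],):
    q=X-B; print("tab",X,"r",np.hypot(*q[:2]),"k",np.arctan2(q@yj,-q@xj))
for aa in(0.003,.101):print(proj(T,B+[0,0,aa]),proj(S,B+[0,0,aa]))
```

```text
26.3583 [ 0.2 -0.3 -0.3]
[221.94791667 237.45833333] [333. 180.] [337.51485149 192.21782178]
tab [0.48367129 0.12051004 0.21      ] r 0.08618651588761181 k -7.122611912939481e-05
[237.1448451  202.24989716] [313.97698163 234.5817899 ]
[233.90589571 196.902909  ] [315.15868845 198.26782449]
```

View pics/l8.png

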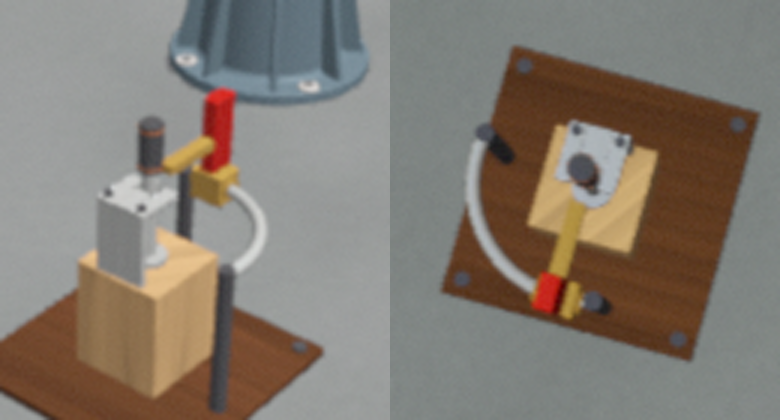

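The keeper is in front of the slot (red tab at top px (222,237), angle about 0.00 rad). The mandrel stands unchanged, and the gripper is clear.

Run:
```python
from plant import order,telemetry
order.finish_job(); print(telemetry.get_time_s())
```

```text
the job is handed in; nothing more can be done
the job is handed in; nothing more can be done
```

The jig is ready and the job is handed in, at about 26 s of the 51 s limit. I took the mandrel from its stand and started its tip into the bore at a 16° lean. I then straightened it into the slot, lowered it until its collar touched the jig, let go, and slid the keeper round to its stop.

- **Went wrong:** on the first approach I came in from the side below the fork's top. The mandrel's shank most likely caught the right tine, and it turned about 21° in the grip. I backed off, measured the tilt in both cameras and corrected for it, and the second approach touched nothing.
- **Mandrel:** after release it looks upright and seated in both views. The handle and collar are within about 1 pixel of where they should be. While lowering, contact came at 89 mm depth against the nominal 90 mm.
- **Keeper:** its angle measured about 0.00 rad in the image, and it met the stop with about 16 N of force.
- **At hand-in:** the gripper was clear, with no force on the tool beyond noise.
- **Not checked:** I did not measure the hook tin, slate or dividers again at the end, but the arm never went near them.

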